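# Find the concealed catch of the chopstick case

### The job

The flat wooden case on the counter has a drawer with no handle, held shut by a concealed catch: one of the four look-alike square tiles set flush in its top is a push button, the other three are solid. Feel gently across the tiles with the fingertips to find the one that gives, press it so that the drawer springs out by itself, and then let go of the catch and draw back. Do not touch the drawer, and leave the tubs, the mortar and the pan lid where they stand.

Things in the scene. Friction and masses are not known exactly. Their poses are not given: they have to be found in the camera images.
- case: the chopstick case, brown wood, fixed to the counter: 150 (x) by 320 (y) by 95 mm high. Origin: centre of its underside, on the counter. Its x axis points from the drawer front to the back, y along its length, z up. Its flat top carries a row of four square tiles of lighter wood
- tile0 (a point): centre of the upper face of tile 0, at case x = 0, y = 108 mm, z = 95 mm. The tile is 58 mm square, flush with the top, in a 62 mm square opening; tiles are 72 mm apart. The four look and measure the same. Which one is the catch changes from run to run and cannot be seen
- tile1 (a point): centre of the upper face of tile 1, at case x = 0, y = 36 mm, z = 95 mm. The tile is 58 mm square, flush with the top, in a 62 mm square opening; tiles are 72 mm apart. The four look and measure the same. Which one is the catch changes from run to run and cannot be seen
- tile2 (a point): centre of the upper face of tile 2, at case x = 0, y = -36 mm, z = 95 mm. The tile is 58 mm square, flush with the top, in a 62 mm square opening; tiles are 72 mm apart. The four look and measure the same. Which one is the catch changes from run to run and cannot be seen
- tile3 (a point): centre of the upper face of tile 3, at case x = 0, y = -108 mm, z = 95 mm. The tile is 58 mm square, flush with the top, in a 62 mm square opening; tiles are 72 mm apart. The four look and measure the same. Which one is the catch changes from run to run and cannot be seen
- catch (a joint): how far the catch tile is pressed in (m): 0 flush, 0.006 fully down. A spring holds it up: about 2.4 N to start it, 4.8 N fully down. The drawer is let go at about 0.004; on release the tile rises again. The three solid tiles are bedded on cork and hardly give: under 1 mm at 6 N (about 7 N per mm)
- drawer_out (a joint): how far the drawer is out (m): 0 shut, 0.045 fully out. When the catch is pressed a spring drives it fully out, towards the case's -x side, in about half a second, and it stays out
- drawer: the drawer, its plain brown front board 12 by 296 by 72 mm, without handle, fills the case's -x side; a pair of chopsticks lies in it. Origin: at the case's origin when shut, moving with the drawer; the front board's centre is at x = -69, z = 44 mm in its frame, which is parallel to the case's
- pink_tub: round open pink plastic tub, loose, 96 mm across the rim, 75 mm high. Origin: centre of its underside
- clear_tub: rectangular open clear plastic tub, loose, 100 by 85 by 60 mm high. Origin: centre of its underside
- mortar: white ceramic mortar, loose, 104 mm across, 75 mm high; its pestle leans in it and reaches 107 mm high. Origin: centre of its underside
- pan_lid: bronze-coloured aluminium pan lid lying flat, loose, 170 mm across, with a black knob, 45 mm high. Origin: centre of its underside
Mind the look-alikes: they are no part of the job. Of the things shaped like the pan_lid, the bronze one is meant.

How it is judged:
On the way:
1. the catch tile is pressed in with the fingertips, at least 3.5 mm (value of joint catch above 0.0035 m and contact force between the fingers and anything else above 0.5 N), for 0.02 s.
At the end, for the whole second after the job is handed in: the drawer stands out by more than 38 mm, the catch tile is back up (pressed less than 1.5 mm), and the tubs, mortar and pan lid rest within 15 mm of where they stood (value of joint drawer_out above 0.038 m and value of joint catch below 0.0015 m and distance of each of pink_tub, clear_tub, mortar, pan_lid from where it was at the start of the episode below 0.015 m and linear speed of each of pink_tub, clear_tub, mortar, pan_lid below 0.02 m/s); the robot touches nothing.
It fails at once if the robot touches the drawer (more than 1 N) (contact force between any of the fingers, the arm and drawer above 1 N).
It fails at once if a tub, the mortar or the pan lid is lifted, carried or shoved more than 20 mm (distance of any of pink_tub, clear_tub, mortar, pan_lid from where it was at the start of the episode above 0.02 m).
It fails at once if the fingers press on anything with more than 45 N (contact force between the fingers and anything else above 45 N).
It also fails if it takes over 56 s, if anything falls off the work surface, if the arm or the gripper's body presses on something with over 40 N, if the wrist force passes 120 N, or if a joint passes its speed limit or range.

### The arm

A 7-joint arm with a two-finger parallel gripper is mounted at the origin on the work surface. World frame = base frame: x ahead of the robot, y to its left, z up, the work surface at z = 0. Lengths are in m, angles in rad, forces in N, time in s.
With the tool pointing down it reaches from about 0.4 to 0.85 m from the base axis. Payload 10.4 kg.
Tool frame: the origin (TCP) lies on the centre line of the jaws, within the pads' length; the fingertips stand r.tip_extent ahead of it and the grasp point (between the pads) lies 3 mm ahead of it (r.tip_extent is the distance from the TCP to the fingertips, in m); z points along the fingers, y is the direction in which the jaws open and shut (so a half turn about z gives the same grasp; the last joint's range is limited). The gripper opens to 87 mm and grips with 3 to 60 N. Pads are 19 mm wide; open, the fingers measure 117 mm over their backs; the gripper's body (75 mm by 190 mm) begins 51 mm behind the grasp point.
Start: joints at [1.262, 0.332, -0.065, 1.46, 0.022, 1.35, -0.088], TCP at [0.176, -0.6, 0.245] pointing down, gripper open.
Joint ranges: [-2.6, 2.6], [-0.5, 2.12], [-1.47, 1.34], [0.16, 2.42], [-1.27, 4.41], [0.06, 2.06], [-2.6, 2.6]. Speed limits (rad/s): [2.22, 2.22, 2.79, 2.79, 3.14, 3.14, 3.14].

### API

Orientations are given as a unit quaternion [x, y, z, w].
In Python, from bench import r gives the robot as it stands. The module is installed in compiled form; this text tells all that it offers.
- The arm moves only by the shell command python3 -m jog 'ROWS' [FORCE]. ROWS is JSON, a list of rows, each a list of 5 numbers: the shift along the tool's x, y, z in cm, then the turn about the tool's z in rad, then the closure, from 0 (fully open) to 1 (shut). A call has exactly 10 rows; each row shifts and turns the pose as measured when the row begins, along the tool's axes as they then stand; what a row does not reach is not made up. A row lasts 1/10 s, in which the tool goes at most 50 mm and 8.59 degrees, less where a joint would pass 70% of its speed; a pose out of reach is approached as far as the arm can. A call with a gripper value outside its range is refused whole. The fingers move at their own pace and stop on an object; FORCE is the grip in N (left out, the last holds). Time passes only in rows, so rows that do not move let the fingers close, or fill a call up. It gives the time, the measured TCP pose, the force and the opening at its end, in the units of the state.
- r.read_state(): the state, without advancing time (a new reading comes with each control period).
- r.camera(name): name is "side" or "top"; returns a dict with "pixels" (480x640x3 uint8, red, green, blue), "fx", "fy", "cx", "cy" (pixels), "camera_from_world" (4x4, takes a point from world to camera coordinates). Camera axes: x right, y up, looking along -z (the intrinsics and any distortion apply to the point x, -y, -z); pixel columns grow to the right and rows downward; lengths in m; the calibration is good to about 2 mm. A picture is of the moment at which its call begins. There is no depth.
- r.close_job(): hands the job in, once; it reports no verdict.
The state is a dict: "time": time; "joint_positions": joint angles; "joint_vel": joint speeds; "joint_torque": joint torques, N m; "ee_pos": TCP position; "eef_rot": TCP orientation; "ft_force": force on the tool from outside, world axes, zero at the start; "torque": the same for the moment, N m; "width": finger opening in m.
Only numpy, scipy, OpenCV 4.12 (cv2) and the standard library are available. Lean on these libraries where they do the work, as an engineer would, in place of code of your own. Each camera call takes 0.05 s, during which the arm holds its last target. There are 200 camera calls.

## Working session

There is one attempt and no reset: what is moved stays moved. The work goes in short steps, Python scripts to look and compute and a shell command to move; the robot and the scene stay as the last step left them, time stands still between calls to the robot, and variables do not carry over. Pictures are saved under pics/ and viewed, about 8 in all and at most 12, crops included, and the job is handed in when it is done.

```bash
mkdir -p pics; python3 - <<'E'
from bench import r
import cv2,pickle
s=r.read_state();print(s['ee_pos'],s['eef_rot'],s['width'],r.tip_extent,s['ft_force'],s['time'])
for n in('top','side'):
    c=r.camera(n);cv2.imwrite(f'pics/{n}0.png',c['pixels'][:,:,::-1]);pickle.dump(c,open(n+'.pkl','wb'));print(n,c['fx'],c['cx'],c['cy'],c['camera_from_world'].round(3).tolist(),[k for k in c])
E
```

```text
[ 0.17609731 -0.59928747  0.2437692 ] [ 9.89805006e-01  1.42427279e-01 -1.41763903e-04 -7.06948348e-04] 0.08677735488923734 0.022 [-0.82009746  0.31962732 -0.28623889] 0.0
top 467.2764900018267 315.29019634129025 236.54364881548622 [[-0.024, -1.0, 0.004, 0.038], [0.995, -0.024, 0.097, -0.548], [-0.097, 0.006, 0.995, -1.062], [0.0, 0.0, 0.0, 1.0]] ['pixels', 'fx', 'fy', 'cx', 'cy', 'camera_from_world']
side 450.6791788731347 318.07339206633037 245.36461274306905 [[-0.814, -0.58, -0.015, 0.472], [0.303, -0.448, 0.841, -0.233], [-0.495, 0.68, 0.541, -0.715], [0.0, 0.0, 0.0, 1.0]] ['pixels', 'fx', 'fy', 'cx', 'cy', 'camera_from_world']
```

View pics/top0.png

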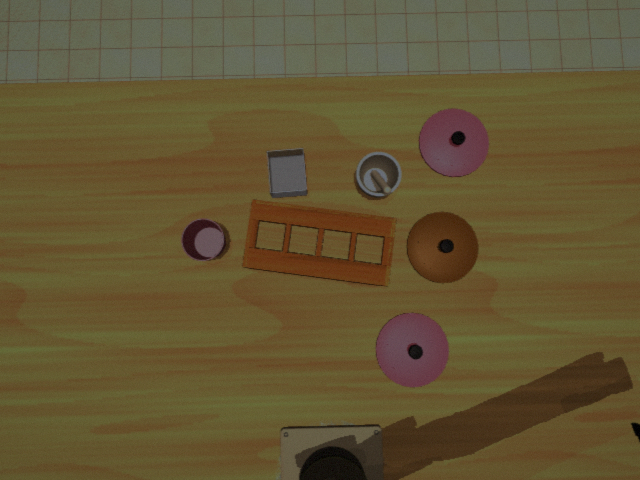

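View pics/side0.png

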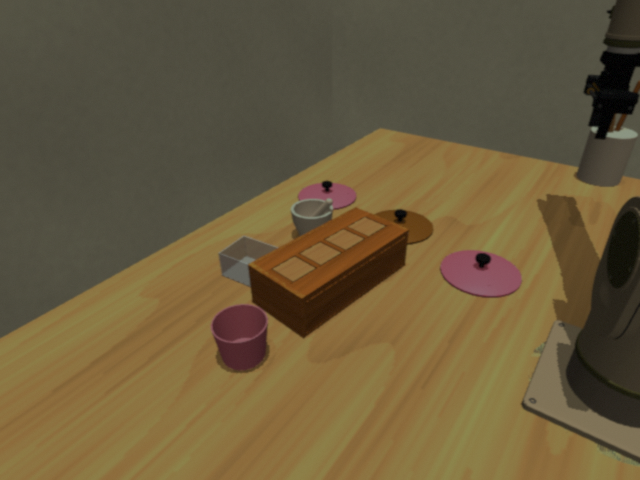

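The top view shows the case with tiles at about (270,236), (303,240), (336,245) and (369,249). The neighbours are the pink tub (205,240), clear tub (288,173), mortar (378,175) and bronze lid (443,247). The pink lids at (454,142) and (412,350) are look-alikes. The drawer front is the side facing the robot, lower in the image. Next I'll find the tile centres by contour.

```bash
cat > h.py <<'E'
import numpy as np,cv2
def ray(c,u,v,z):
    M=np.array(c['camera_from_world']);R,t=M[:3,:3],M[:3,3]
    d=R.T@np.array([(u-c['cx'])/c['fx'],-(v-c['cy'])/c['fy'],-1]);o=-R.T@t
    return o+d*(z-o[2])/d[2]
E
python3 - <<'E'
import pickle,cv2,numpy as np
from h import ray
from scipy.spatial.transform import Rotation as Ro
for n,box in(('top',(240,195,400,290)),('side',(245,205,415,330))):
    c=pickle.load(open(n+'.pkl','rb'));x0,y0,x1,y1=box
    im=c['pixels'][y0:y1,x0:x1]
    g=im[:,:,1].astype(np.uint8)
    hsv=cv2.cvtColor(im,cv2.COLOR_RGB2HSV)
    t,m=cv2.threshold(g,0,255,cv2.THRESH_OTSU)
    cs,_=cv2.findContours(m,cv2.RETR_EXTERNAL,cv2.CHAIN_APPROX_NONE)
    for k in cs:
        a=cv2.contourArea(k)
        if 150<a<1500:
            M=cv2.moments(k);u,v=M['m10']/a+x0,M['m01']/a+y0
            print(n,a,round(u,1),round(v,1),ray(c,u,v,.095).round(4))
    cv2.imwrite(f'pics/crop_{n}.png',cv2.resize(im[:,:,::-1],None,fx=4,fy=4,interpolation=cv2.INTER_CUBIC))
from bench import r
s=r.read_state();print(Ro.from_quat(s['eef_rot']).as_matrix().round(3))
c=pickle.load(open('top.pkl','rb'))
for nm,u,v,z in(('pink',205,240,.05),('clear',288,173,.05),('mortar',378,175,.075),('lid',443,247,.02),('pinklid2',412,350,.02)):print(nm,ray(c,u,v,z).round(3))
E
```

```text
side 185.0 274.1 323.3 [0.4783 0.2613 0.095 ]
side 510.5 293.5 268.4 [0.5457 0.1249 0.095 ]
side 437.5 320.0 253.0 [0.5346 0.0541 0.095 ]
side 376.0 344.1 238.8 [ 0.5236 -0.017   0.095 ]
side 331.5 366.0 226.1 [ 0.5126 -0.0876  0.095 ]
[[ 0.959  0.282 -0.   ]
 [ 0.282 -0.959  0.001]
 [-0.    -0.001 -1.   ]]
pink [0.544 0.276 0.05 ]
clear [0.695 0.084 0.05 ]
mortar [ 0.68  -0.12   0.075]
lid [ 0.518 -0.274  0.02 ]
pinklid2 [ 0.283 -0.191  0.02 ]
```

View pics/crop_top.png

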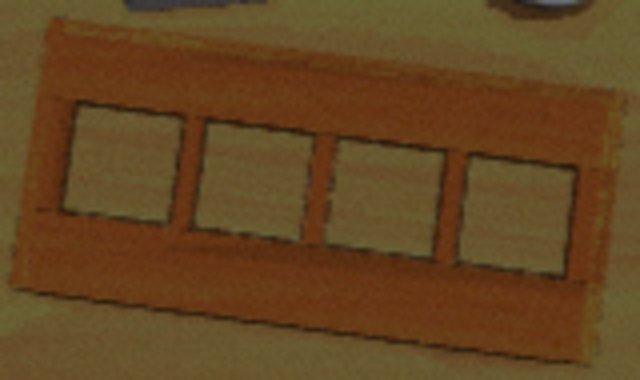

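The crop shows four identical, equal-sized tiles on the case top, the first centred at about (270.7,235.5) in the full image and the last at (369.2,248.7). The case is turned about -8.9°. The drawer is on the robot side, so I'll stay over the top. I'll move towards tile 3 at a safe height with the fingers shut.

```bash
python3 - <<'E'
import pickle
from h import ray
c=pickle.load(open('top.pkl','rb'))
for u,v in((270.7,235.5),(369.2,248.7)):print(ray(c,u,v,.095).round(4))
E
python3 -m jog '[[3,-2.6,0,0,1],[3,-2.6,0,0,1],[3,-2.6,0,0,1],[3,-2.6,0,0,1],[3,-2.6,0,0,1],[3,-2.6,0,0,1],[3,-2.6,0,0,1],[3,-2.6,0,0,1],[3,-2.6,0,0,1],[3,-2.6,0,0,1]]' 20
```

```text
[0.5465 0.1221 0.095 ]
[ 0.5125 -0.0917  0.095 ]
time: 1.1
ee_pos: [0.3929, -0.2561, 0.2395]
eef_rot: [0.991, 0.137, -0.003, -0.003]
ft_force: [1.3, -0.6, 0.0]
width: 0.0152
```

```bash
python3 -m jog '[[2.6,-2.1,0,0,1],[2.6,-2.1,0,0,1],[2.6,-2.1,0,0,1],[2.6,-2.1,0,0,1],[2.6,-2.1,0,0,1],[2.6,-2.1,0,0,1],[0,0,2,0,1],[0,0,2,0,1],[0,0,2,0,1],[0,0,0,0,1]]'; cat > st.py <<'E'
from bench import r
import numpy as np,sys
from scipy.spatial.transform import Rotation as Ro
s=r.read_state();R=Ro.from_quat(s['eef_rot']).as_matrix();p=np.array(s['ee_pos'])
T=[(.546,.1235),(.535,.0524),(.5237,-.0186),(.5125,-.0897)][int(sys.argv[1])]
tip=p+R[:,2]*r.tip_extent
d=np.array([*T,.095])-tip
print('t',s['time'],'tip',tip.round(4),'to tile (cm,tool)',(R.T@d*100).round(2),'F',np.round(s['ft_force'],2),'w',round(s['width'],4),'R',R[:,2].round(3))
E
python3 st.py 3
```

```text
time: 2.1
ee_pos: [0.513, -0.0764, 0.176]
eef_rot: [0.99, 0.142, -0.004, -0.004]
ft_force: [0.1, -0.4, -0.5]
width: 0.0006
t 2.1 tip [ 0.5128 -0.0763  0.154 ] to tile (cm,tool) [-0.38  1.33  5.89] F [ 0.05 -0.39 -0.51] w 0.0006 R [-0.008  0.007 -1.   ]
```

```bash
python3 -m jog '[[-0.1,0.4,1,0,1],[-0.1,0.4,1,0,1],[-0.1,0.4,1,0,1],[0,0,1,0,1],[0,0,0.8,0,1],[0,0,0,0,1],[0,0,0,0,1],[0,0,0,0,1],[0,0,0,0,1],[0,0,0,0,1]]'; python3 st.py 3
python3 - <<'E'
from bench import r
import cv2
c=r.camera('side');cv2.imwrite('pics/s1.png',cv2.resize(c['pixels'][150:350,220:480,::-1],None,fx=3,fy=3,interpolation=cv2.INTER_CUBIC))
E
```

```text
time: 3.1
ee_pos: [0.5144, -0.0905, 0.1267]
eef_rot: [0.99, 0.142, -0.002, -0.003]
ft_force: [0.5, 0.1, 0.0]
width: 0.0002
t 3.1 tip [ 0.5142 -0.0904  0.1047] to tile (cm,tool) [-0.15 -0.11  0.97] F [0.52 0.15 0.01] w 0.0002 R [-0.005  0.006 -1.   ]
```

View pics/s1.png

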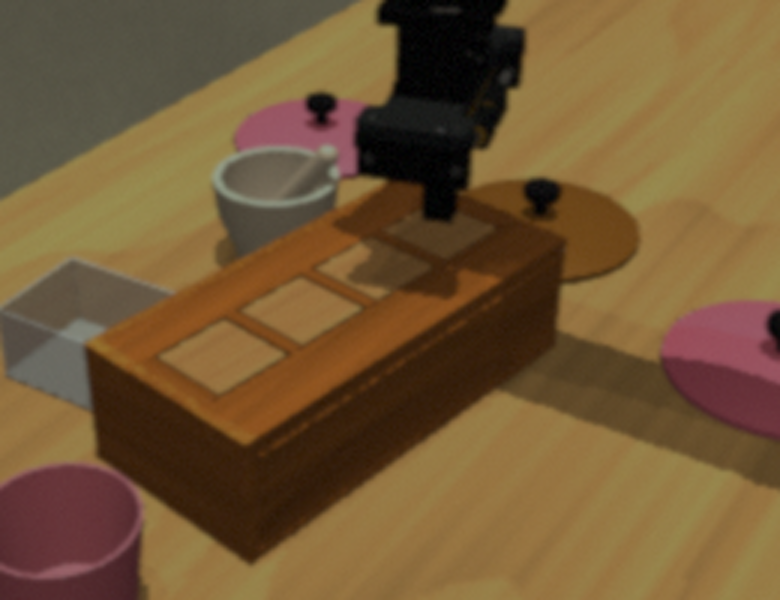

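The fingertips stand over the fourth tile, at about (440,215) in the crop, with nothing else near. I'll press down in small steps.

```bash
python3 -m jog '[[-0.1,-0.1,0.2,0,1],[0,0,0.2,0,1],[0,0,0.2,0,1],[0,0,0.15,0,1],[0,0,0.1,0,1],[0,0,0.1,0,1],[0,0,0.1,0,1],[0,0,0.1,0,1],[0,0,0.1,0,1],[0,0,0.1,0,1]]'; python3 st.py 3
```

```text
time: 4.15
ee_pos: [0.5132, -0.0896, 0.1155]
eef_rot: [0.99, 0.142, -0.002, -0.003]
ft_force: [-6.9, 0.3, 13.3]
width: 0.0004
t 4.15 tip [ 0.5131 -0.0895  0.0935] to tile (cm,tool) [-0.06 -0.   -0.15] F [-6.91  0.27 13.26] w 0.0004 R [-0.005  0.004 -1.   ]
```

It reads 13 N at about 1.5 mm, so tile 3 is solid. On to tile 2.

```bash
python3 -m jog '[[0,0,-0.6,0,1],[0,0,-0.6,0,1],[1,-2.17,0,0,1],[1,-2.17,0,0,1],[1,-2.17,0,0,1],[0,0,0,0,1],[0,0,0,0,1],[0,0,0,0,1],[0,0,0,0,1],[0,0,0,0,1]]'; python3 st.py 2
```

```text
time: 5.15
ee_pos: [0.5247, -0.0197, 0.1298]
eef_rot: [0.99, 0.139, -0.001, -0.002]
ft_force: [-0.6, -0.4, 0.7]
width: 0.0006
t 5.15 tip [ 0.5246 -0.0196  0.1078] to tile (cm,tool) [-0.06 -0.12  1.28] F [-0.56 -0.37  0.65] w 0.0006 R [-0.003  0.003 -1.   ]
```

```bash
python3 -m jog '[[0,-0.1,0.3,0,1],[0,0,0.3,0,1],[0,0,0.3,0,1],[0,0,0.15,0,1],[0,0,0.1,0,1],[0,0,0.1,0,1],[0,0,0.1,0,1],[0,0,0.1,0,1],[0,0,0.1,0,1],[0,0,0.1,0,1]]'; python3 st.py 2
```

```text
time: 6.15
ee_pos: [0.5242, -0.02, 0.1155]
eef_rot: [0.99, 0.138, -0.002, -0.001]
ft_force: [-6.6, 0.3, 13.3]
width: 0.0005
t 6.15 tip [ 0.5242 -0.0199  0.0935] to tile (cm,tool) [-0.01 -0.14 -0.15] F [-6.56  0.32 13.31] w 0.0005 R [-0.004  0.001 -1.   ]
```

Tile 2 gives the same 13 N, so it's solid too. On to tile 1.

```bash
python3 -m jog '[[0,0,-0.6,0,1],[0,0,-0.6,0,1],[1,-2.17,0,0,1],[1,-2.17,0,0,1],[1,-2.17,0,0,1],[0,-0.15,0,0,1],[0,0,0.3,0,1],[0,0,0.3,0,1],[0,0,0.1,0,1],[0,0,0,0,1]]'; python3 st.py 1
```

```text
time: 7.15
ee_pos: [0.5358, 0.0512, 0.1219]
eef_rot: [0.991, 0.136, -0.001, 0.0]
ft_force: [-0.1, -1.1, 0.6]
width: 0.0006
t 7.15 tip [0.5358 0.0512 0.0999] to tile (cm,tool) [-0.04 -0.14  0.49] F [-0.05 -1.15  0.63] w 0.0006 R [-0.002 -0.001 -1.   ]
```

```bash
python3 -m jog '[[0,0,0.2,0,1],[0,0,0.2,0,1],[0,0,0.15,0,1],[0,0,0.1,0,1],[0,0,0.1,0,1],[0,0,0.1,0,1],[0,0,0.1,0,1],[0,0,0.1,0,1],[0,0,0.1,0,1],[0,0,0.1,0,1]]'; python3 st.py 1
```

```text
time: 8.15
ee_pos: [0.5361, 0.05, 0.1113]
eef_rot: [0.991, 0.135, -0.001, 0.001]
ft_force: [-9.0, -0.9, 18.5]
width: 0.0002
t 8.15 tip [0.536  0.05   0.0893] to tile (cm,tool) [-0.03 -0.26 -0.57] F [-9.   -0.95 18.48] w 0.0002 R [-0.002 -0.003 -1.   ]
```

Tile 1 went in by about 5.7 mm and bottomed out, so it's the catch. Now I'll lift off and draw back upward.

```bash
python3 -m jog '[[0,0,-0.6,0,1],[0,0,-1,0,1],[0,0,-1.5,0,1],[0,0,-2,0,1],[0,0,-2,0,1],[0,0,-2,0,1],[0,0,-2,0,1],[0,0,0,0,1],[0,0,0,0,1],[0,0,0,0,1]]'; python3 st.py 1
python3 - <<'E'
from bench import r
import cv2,numpy as np
a=r.camera('side')['pixels'];b=r.camera('top')['pixels']
cv2.imwrite('pics/end.png',np.hstack([cv2.resize(x[:,:,::-1],(400,300)) for x in (a[130:400,180:540],b[90:360,150:510])]))
E
```

```text
time: 9.15
ee_pos: [0.5365, 0.0504, 0.2313]
eef_rot: [0.991, 0.135, 0.0, 0.001]
ft_force: [0.3, 0.1, 0.3]
width: 0.0002
t 9.15 tip [0.5365 0.0504 0.2093] to tile (cm,tool) [-0.1  -0.26 11.43] F [0.27 0.06 0.26] w 0.0002 R [ 0.001 -0.002 -1.   ]
```

View pics/end.png

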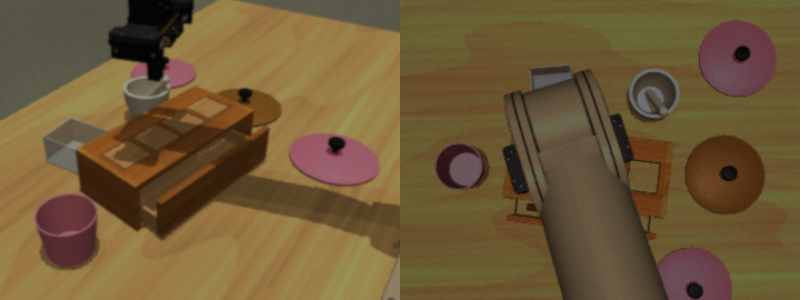

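The left half shows the drawer fully out, with its front board running from about (160,215) to (265,140). In both halves the tubs, mortar and lid stand where they were, and the gripper is 11 cm clear of the case with no load. Handing in.

```bash
python3 -c "
from bench import r
print(r.close_job())"
```

```text
the job is handed in; nothing more can be done
None
```

The drawer is out, and I handed the job in at about 9 s of robot time; the hand-in returned no verdict.

- **Finding the catch:** I felt the tiles with closed fingertips. Tiles 3 and 2 were solid, each reading about 13 N vertically at 1.5 mm. Tile 1 went in about 5.7 mm, bottomed out at about 18.5 N, and released the drawer. I did not need to touch tile 0.
- **After letting go:** I lifted straight up, leaving the fingertips about 11 cm above the case. The wrist force was back to noise level (under 0.5 N).
- **Last pictures:** The drawer stood out, and the tubs, mortar and pan lid looked unmoved.
- **Not measured:** I judged the drawer's travel and the objects' positions by eye. The catch tile was in shadow or hidden by the arm, so I did not check directly that it had risen; I am relying on its spring.

No check failed or disagreed. The side and top cameras placed the tiles within about 4 mm of each other.

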